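# Load the red-capped vial on the bench roller and switch it on

## Task

Pluck the red-capped vial from the pocket tray and lay it, without dropping it, in the one empty groove of the vial roller (the groove marked by the green light), lying along the rollers between the end plates. Once it lies there released, push the yellow switch lever right over to its far side to switch the roller on. Leave the other vials where they are.

Things in the scene. Friction and masses are not known exactly. Their poses are not given: they have to be found in the camera images.
- red_vial: Amber glass vial, 90 mm long and 25 mm in diameter over its whole length (cap included), about 50 g, lying level; the red cap is the 24 mm at its +x end. Origin at the vial's centre, x along its length. It starts in one of the tray's three pockets. This is the one to move; grip it across its middle.
- white_vial: Amber glass vial, 90 mm long and 25 mm in diameter over its whole length (cap included), about 50 g, lying level; the white cap is the 24 mm at its +x end. Origin at the vial's centre, x along its length. It stays in its tray pocket.
- blue_vial: Amber glass vial, 90 mm long and 25 mm in diameter over its whole length (cap included), about 50 g, lying level; the blue cap is the 24 mm at its +x end. Origin at the vial's centre, x along its length. It stays in its tray pocket.
- black_vial1: Amber glass vial, 90 mm long and 25 mm in diameter over its whole length (cap included), about 50 g, lying level; the black cap is the 24 mm at its +x end. Origin at the vial's centre, x along its length. It stays in its roller groove.
- black_vial2: Amber glass vial, 90 mm long and 25 mm in diameter over its whole length (cap included), about 50 g, lying level; the black cap is the 24 mm at its +x end. Origin at the vial's centre, x along its length. It stays in its roller groove.
- tray: White pocket tray, fixed, 126 (x) by 256 mm (y), rim 22 mm high, walls 4 mm; origin under its centre. Pockets at y = -84, 0, +84 mm, 118 by 80 mm inside, floor 4 mm up. In each a vial lies along x on two ribs (tops 16 mm up, outer sides 13 mm from the pocket's middle): vial axis 26 mm above the bench, top 38.5 mm.
- roller: Vial roller, fixed: white housing 160 (x) by 290 (y) by 30 mm high; origin under its centre. Grooves along x at y = -105, -30, +45 mm, each between two black rollers (20 mm thick, 27 mm between axes, tops 56 mm up); a lying vial's axis is 64 mm up. End plates at x = -64 and +64 mm, 123 mm apart inside, tops 60 mm up. Blue pod with the yellow switch lever at y = 87 to 145 mm, top 42 mm.
- slot_light: Thin bright green light strip with a 30 mm wide tab at each end (x = -73 and +73 mm), under the one empty groove. Origin on the groove's middle, 31 mm above the bench (33 mm below the axis of a vial lying there); its x runs along the groove.
- switch (a joint): The yellow switch lever's angle in rad: near 0 leaning to the roller's -x (off), 1.0 leaning fully to the roller's +x (on); it stays where it is left. It turns about an axis along the roller's y.
- switch_tip (a point): Centre of the tip of the yellow switch lever; the lever is 65 mm long and its tip moves about 62 mm along the roller's x between off and on.

How it is judged:
On the way, in this order (a step that is already met when the one before it is completed fails the run):
1. the red-capped vial is lifted clear of its pocket (height (world z) of red_vial above 0.07 m), for 0.1 s.
2. the red-capped vial lies released in the green-lit groove, the switch still off (x of red_vial in the frame of slot_light between -0.02 and 0.02 m and y of red_vial in the frame of slot_light between -0.006 and 0.006 m and z of red_vial in the frame of slot_light between 0.028 and 0.038 m and angle between the x axis of red_vial and the x axis of slot_light, either way round below 0.12 rad and contact force between red_vial and the fingers below 0.1 N and linear speed of red_vial below 0.03 m/s and value of joint switch below 0.4 rad), for 0.2 s.
3. the switch lever is pushed right over (value of joint switch above 0.85 rad), for 0.2 s.
At the end, for the whole second after the job is handed in: The red-capped vial lies at rest, released, in the green-lit groove: centre within 20 mm of its middle lengthwise and 6 mm across, axis 28 to 38 mm above the light strip, parallel within 0.12 rad; the switch is past 0.85 rad; the other vials stay where they were (x of red_vial in the frame of slot_light between -0.02 and 0.02 m and y of red_vial in the frame of slot_light between -0.006 and 0.006 m and z of red_vial in the frame of slot_light between 0.028 and 0.038 m and angle between the x axis of red_vial and the x axis of slot_light, either way round below 0.12 rad and contact force between red_vial and the fingers below 0.1 N and linear speed of red_vial below 0.03 m/s and value of joint switch above 0.85 rad); the robot touches nothing.
It fails at once if the red-capped vial is dropped (moves faster than 0.6 m/s while the fingers do not hold it) (linear speed of red_vial above 0.6 m/s and contact force between red_vial and the fingers below 0.05 N).
It fails at once if another vial is moved by more than 15 mm (distance of any of white_vial, blue_vial, black_vial1, black_vial2 from where it was at the start of the episode above 0.015 m).
It also fails if it takes over 54 s, if anything falls off the work surface, if the arm or the gripper's body presses on something with over 40 N, if the wrist force passes 120 N, or if a joint passes its speed limit or range.

## Robot

A 6-joint arm with a two-finger parallel gripper is mounted at the origin on the work surface. World frame = base frame: x ahead of the robot, y to its left, z up, the work surface at z = 0. Lengths are in m, angles in rad, forces in N, time in s.
With the tool pointing down it reaches from about 0.3 to 0.775 m from the base axis. Payload 14.6 kg.
Tool frame: the origin (TCP) lies at the very end of the fingers, on their centre line; the grasp point (between the pads) lies 19 mm behind it; z points along the fingers, y is the line along which they close (so a half turn about z gives the same grasp; the last joint's range is limited). The gripper opens to 94 mm and grips with 3 to 60 N. Pads are 16 mm wide; open, the fingers measure 119 mm over their backs; the gripper's body (75 mm by 177 mm) begins 78 mm behind the grasp point.
Start: joints at [1.174, 0.3, 1.521, -0, 1.321, -0.067], TCP at [0.178, 0.52, 0.205] pointing down, gripper open.
Joint ranges: [-3.03, 3.03], [-0.79, 2.21], [0.23, 2.52], [-1.04, 4.18], [0, 3.07], [-2.55, 2.55]. Speed limits (rad/s): [2.22, 2.22, 2.57, 3.14, 3.14, 3.14].

## Interface

Orientations are given as [roll, pitch, yaw] about the fixed x, y, z axes, in that order (R = Rz(yaw) Ry(pitch) Rx(roll)).
In Python, from station import ctrl gives the robot as it stands.
- The arm moves only by the tool carry_out, never from a script. Its argument "motion" is text: rows parted by semicolons, each of 7 numbers parted by spaces: the shift along the world's x, y, z in m, then the turn, a rotation vector about the world's x, y, z in degrees, then the closure in counts, from 0 (fully open) to 255 (shut). In form: dx dy dz wx wy wz hand; .... A call has 1 to 20 rows; each row shifts and turns the commanded pose from where the row before left it; what a row does not reach is not made up. A row lasts 1/12 s, in which the tool goes at most 41.7 mm and 7.16 degrees, less where a joint would pass 70% of its speed; a pose out of reach is approached as far as the arm can. A call is refused whole if a number of a shift passes 0.0417 or a number of a turn 7.16, either way. A call with a gripper value outside its range is refused whole. The fingers move at their own pace and stop on an object; "grip_force" is the grip in N (left out, the last holds). Time passes only in rows, so rows that do not move let the fingers close. It gives the time, the measured TCP pose, the force, the opening and the grip force at its end, in the units of the state.
- ctrl.get_obs(): the state, without advancing time (a new reading comes with each control period).
- ctrl.camera(name): name is "scene" or "side" or "wrist"; returns a dict with "pixels" (400x640x3 uint8, red, green, blue), "range_z" (400x640 float32, m along the optical axis (not along the pixel's ray), 0 where there is no reading), "K" (3x3 intrinsics, pixels), "dist" ([k1, k2, p1, p2, k3] as OpenCV has them; the pictures are not rectified), "position" and "attitude" of the camera in the world. Camera axes: x right, y up, looking along -z (the intrinsics and any distortion apply to the point x, -y, -z); pixel columns grow to the right and rows downward; lengths in m; the calibration is good to about 2 mm. A picture is of the moment at which its call begins.
- ctrl.hand_in(): hands the job in; it is judged then, once.
The state is a dict: "time_s": time; "qpos": joint angles; "joint_vel": joint speeds; "tau": joint torques, N m; "ee_pos": TCP position; "eef_rot": TCP orientation; "force": force on the tool from outside, world axes, zero at the start; "moment": the same for the moment, N m; "grip_width": finger opening in m; "grip_force": force on a finger pad.
Only numpy, scipy, OpenCV 4.12 (cv2) and the standard library are available. Lean on these libraries where they do the work, as an engineer would, in place of code of your own. Each camera call takes 0.05 s, during which the arm holds its last target. There are 200 camera calls.

## Working session

There is one attempt and no reset: what is moved stays moved. The work goes in short steps, Python scripts to look and compute and a tool call to move; the robot and the scene stay as the last step left them, time stands still between calls to the robot, and variables do not carry over. Pictures are saved under pics/ and viewed, at most 10 in all, crops included, and the job is handed in when it is done.

Besides the shell and the picture viewer there is one more tool, called after "Request:" as name(argument=value, ...) on one line, values as JSON. carry_out: Moves the arm, as the interface text tells. Its arguments: {"type":"object","properties":{"motion":{"type":"string"},"grip_force":{"type":"number"}},"required":["motion"]}

```bash
mkdir -p pics
cat > h.py <<'E'
import numpy as np,cv2
from station import ctrl
from scipy.spatial.transform import Rotation as R
def cam(n):
    c=ctrl.camera(n); c['pixels']=np.array(c['pixels']); return c
def att(c):
    a=np.array(c['attitude'],float)
    if a.shape==(3,3): return a
    return R.from_euler('xyz',a).as_matrix() if a.size==3 else R.from_quat(a).as_matrix()
def pts(c,uv):
    """world points from range"""
    uv=np.atleast_2d(uv).astype(np.float64)
    n=cv2.undistortPoints(uv.reshape(-1,1,2),np.array(c['K']),np.array(c['dist'])).reshape(-1,2)
    z=np.array(c['range_z'])[uv[:,1].astype(int),uv[:,0].astype(int)]
    d=np.c_[n[:,0],-n[:,1],-np.ones(len(n))]
    return (d*z[:,None])@att(c).T+np.array(c['position'])
def plane(c,uv,h):
    uv=np.atleast_2d(uv).astype(np.float64)
    n=cv2.undistortPoints(uv.reshape(-1,1,2),np.array(c['K']),np.array(c['dist'])).reshape(-1,2)
    d=np.c_[n[:,0],-n[:,1],-np.ones(len(n))]@att(c).T
    p=np.array(c['position']); return p+d*((h-p[2])/d[:,2])[:,None]
def save(c,f): cv2.imwrite('pics/'+f,c['pixels'][:,:,::-1])
E
python3 - <<'E'
from h import *
for n in('scene','side'):
    c=cam(n); save(c,n+'0.png'); print(n,c['position'],c['attitude'])
    hsv=cv2.cvtColor(c['pixels'],cv2.COLOR_RGB2HSV)
    for nm,lo,hi in(('red',(172,120,60),(180,255,255)),('red2',(0,150,60),(6,255,255)),('green',(45,120,100),(80,255,255)),('yellow',(22,130,120),(34,255,255)),('blue',(100,120,50),(130,255,255))):
        k,l,s,ce=cv2.connectedComponentsWithStats(cv2.inRange(hsv,lo,hi))
        for i in range(1,k):
            if s[i,4]>15:
                v,u=np.nonzero(l==i); P=pts(c,np.c_[u,v]); print(nm,s[i],np.median(P,0).round(3),P.min(0).round(3),P.max(0).round(3))
E
```

```text
scene [0.88399789 0.66702269 0.91061854] [0.73135597 0.01458749 2.64760512]
red2 [326 235  12  12  95] [0.567 0.114 0.036] [0.555 0.077 0.003] [0.581 0.122 0.041]
green [252 162   7   8  36] [ 0.633 -0.224  0.034] [ 0.626 -0.239  0.029] [ 0.64  -0.209  0.039]
yellow [298 164   9   8  57] [ 0.56  -0.059  0.132] [ 0.548 -0.073  0.126] [0.884 0.667 0.911]
yellow [207 296  18  32 262] [0.888 0.15  0.022] [0.878 0.107 0.001] [0.897 0.19  0.029]
blue [ 142  160   53   56 1581] [ 0.88  -0.264  0.036] [ 0.827 -0.372 -0.   ] [0.932 0.667 0.911]
blue [263 179  62  30 544] [ 0.619 -0.065  0.042] [ 0.502 -0.107  0.036] [0.884 0.667 0.911]
blue [360 287  14  14 116] [0.571 0.28  0.037] [0.558 0.265 0.024] [0.582 0.288 0.042]
side [ 0.3341098  -0.73825761  0.81502789] [ 0.84852986  0.01855521 -0.28350684]
red2 [310 198  11  11  98] [0.565 0.099 0.035] [0.553 0.092 0.019] [0.576 0.112 0.041]
green [183 109  11  10  72] [0.319 0.445 0.118] [ 0.305 -0.738  0.108] [0.334 0.454 0.815]
green [396 300   6  13  31] [ 0.633 -0.226  0.034] [ 0.334 -0.738  0.032] [ 0.636 -0.213  0.815]
green [316 308   8  15  91] [ 0.485 -0.202  0.034] [ 0.478 -0.217  0.027] [ 0.493 -0.185  0.038]
yellow [422 161  19  21 129] [0.882 0.141 0.021] [0.875 0.102 0.006] [0.901 0.186 0.026]
yellow [328 218  12  10  94] [ 0.553 -0.071  0.133] [ 0.334 -0.738  0.124] [ 0.564 -0.06   0.815]
blue [293 157  10  10  77] [0.567 0.266 0.034] [0.556 0.259 0.019] [0.578 0.277 0.041]
blue [308 239  78  29 902] [ 0.556 -0.078  0.042] [ 0.334 -0.738  0.034] [ 0.662 -0.034  0.815]
blue [ 482  262   92   87 3709] [ 0.871 -0.299  0.035] [ 0.334 -0.738  0.003] [ 0.93  -0.199  0.815]
```

View pics/scene0.png

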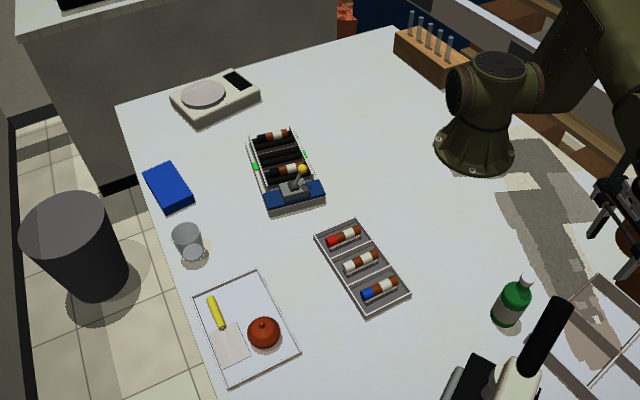

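View pics/side0.png

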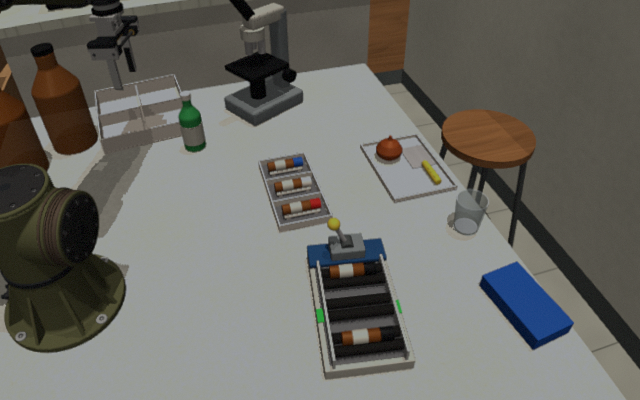

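The red vial is the tray's near one (scene px 345,237; side px 300,207). The middle groove is empty, with green tabs at side px 320,316 and 399,306. The lever knob is at side px 334,224, leaning to roller -x. Next I'll fit the vial axes from the range data.

Run:
```python
from h import *
np.set_printoptions(precision=4,suppress=True)
v,u=np.mgrid[0:400,0:640]; uv=np.c_[u.ravel(),v.ravel()]
for n in('scene','side'):
    c=cam(n); P=pts(c,uv); ok=np.array(c['range_z'])[uv[:,1],uv[:,0]]>0
    for nm,xy,h,hl in(('red',(.53,.11),.029,.037),('white',(.53,.195),.029,.036),('b1',(.54,-.29),.064,.075),('b2',(.57,-.14),.064,.075)):
        m=ok&(abs(P[:,0]-xy[0])<.09)&(abs(P[:,1]-xy[1])<.042)&(P[:,2]>h)&(P[:,2]<.09)
        q=P[m]; top=q[q[:,2]>hl-0.001]; 
        (cx,cy),wh,a=cv2.minAreaRect(q[:,:2].astype(np.float32))
        b=top[:,:2]; d=np.linalg.svd(b-b.mean(0))[2][0]; d*=np.sign(d[0])
        print(n,nm,m.sum(),'rect',np.array([cx,cy]),np.array(wh),a,'zmax',q[:,2].max(),'topmean',b.mean(0),len(b),'yaw',np.degrees(np.arctan2(d[1],d[0])))
```

```text
scene red 289 rect [0.5349 0.1098] [0.0242 0.0917] 87.16796875 zmax 0.04145414208234066 topmean [0.5372 0.1095] 158 yaw -0.2816080032933379
scene white 333 rect [0.5365 0.1935] [0.026  0.0913] 89.75997924804688 zmax 0.04206270752837782 topmean [0.5359 0.1939] 212 yaw -0.5577894504512918
scene b1 218 rect [ 0.5506 -0.2855] [0.0322 0.1311] 72.7670669555664 zmax 0.08011886287416725 topmean [ 0.551  -0.2853] 100 yaw -9.573130516842784
scene b2 232 rect [ 0.5753 -0.1216] [0.0539 0.0904] 82.33927154541016 zmax 0.08055556221528803 topmean [ 0.5745 -0.1374] 120 yaw -8.950051833155491
side red 327 rect [0.5319 0.104 ] [0.0272 0.0896] 89.43340301513672 zmax 0.04266517012416138 topmean [0.5314 0.1055] 186 yaw -0.6949356834982804
side white 287 rect [0.5328 0.1879] [0.0257 0.0899] 89.9876937866211 zmax 0.04280825725988524 topmean [0.531  0.1883] 187 yaw -1.0410337070989424
side b1 726 rect [ 0.5354 -0.2879] [0.0261 0.1087] 82.70214080810547 zmax 0.0814409078752194 topmean [ 0.543  -0.2887] 402 yaw -9.097500094827124
side b2 558 rect [ 0.5559 -0.1329] [0.1165 0.0615] 4.48418664932251 zmax 0.0802831439423004 topmean [ 0.5697 -0.1415] 285 yaw -10.084927198756274
```

Request:
carry_out(motion="0.04 -0.03 0 0 0 0 100;0.04 -0.04 0 0 0 0 100;0.04 -0.04 0 0 0 0 100;0.04 -0.04 0 0 0 0 100;0.04 -0.04 0 0 0 0 100;0.04 -0.04 0 0 0 0 100;0.04 -0.04 0 0 0 0 100;0.03 -0.04 0 0 0 0 100;0.02 -0.04 0 0 0 0 100;0.01 -0.04 0 0 0 0 100;0 0 0 0 0 0 100", grip_force=15)

```text
time_s: 1.12
ee_pos: [0.4434, 0.2027, 0.2052]
eef_rot: [-3.14, 0.0, 2.807]
force: [-0.2, 0.5, -0.4]
grip_width: 0.0569
grip_force: 0.0
```

Request:
carry_out(motion="0.02 -0.02 0 0 0 4 120;0.02 -0.02 0 0 0 4 120;0.02 -0.02 0 0 0 4 120;0.02 -0.02 0 0 0 4 120;0.01 -0.015 0 0 0 2.5 120;0 0 0 0 0 0 120;0 0 0 0 0 0 120")

```text
time_s: 1.7
ee_pos: [0.5318, 0.1128, 0.2051]
eef_rot: [3.142, -0.001, 3.132]
force: [-0.2, -0.4, 0.3]
grip_width: 0.0497
grip_force: 0.0
```

Run:
```python
from h import *
np.set_printoptions(precision=4,suppress=True)
o=ctrl.get_obs(); print(o['ee_pos'],o['eef_rot'],o['grip_width'],o['qpos'])
c=cam('wrist'); save(c,'w1.png'); print(c['position'])
v,u=np.mgrid[0:400,0:640]; uv=np.c_[u.ravel(),v.ravel()]
P=pts(c,uv); r=np.array(c['range_z']).ravel()
m=(r>0)&(abs(P[:,0]-.534)<.08)&(abs(P[:,1]-.107)<.035)&(P[:,2]>.026)&(P[:,2]<.06)
q=P[m]; print(m.sum(),q[:,2].max(),cv2.minAreaRect(q[:,:2].astype(np.float32)))
```

```text
[0.5318 0.1128 0.2051] [ 3.1415 -0.0008  3.1324] 0.04968382143351068 [ 0.1415  0.2865  1.5393  0.0002  1.3167 -1.4201]
[0.4468 0.1144 0.3837]
1449 0.040220341964970374 ((0.53081214427948, 0.10805648565292358), (0.02466103807091713, 0.09020060300827026), 89.84564971923828)
```

View pics/w1.png

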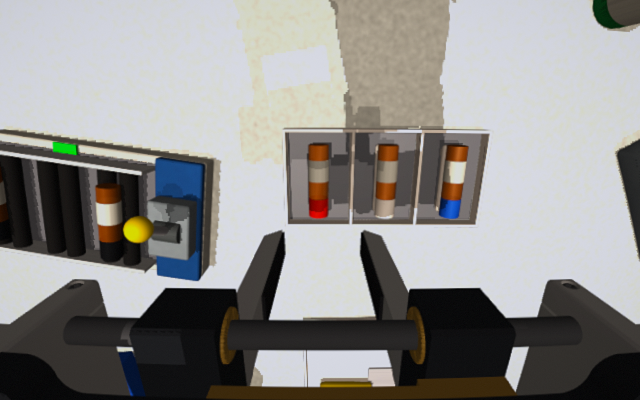

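The wrist view shows the red vial at px (318,180), fully visible with both ribs clear. It measures 90 x 25 mm, centred at (0.531, 0.108), with yaw about 0. Next I descend to TCP z 0.021, which stays above the ribs.

Request:
carry_out(motion="0 -0.005 -0.02 0 0 0 147;0 0 -0.03 0 0 0 147;0 0 -0.03 0 0 0 147;0 0 -0.03 0 0 0 147;0 0 -0.03 0 0 0 147;0 0 -0.02 0 0 0 147;0 0 -0.012 0 0 0 147;0 0 -0.012 0 0 0 147;0 0 0 0 0 0 147;0 0 0 0 0 0 147")

```text
time_s: 2.58
ee_pos: [0.532, 0.1084, 0.022]
eef_rot: [3.142, 0.0, 3.135]
force: [-0.6, 0.2, -0.6]
grip_width: 0.0397
grip_force: 0.0
```

Request:
carry_out(motion="0 0 -0.001 0 0 0 175;0 0 0 0 0 0 200;0 0 0 0 0 0 220;0 0 0 0 0 0 220;0 0 0 0 0 0 220;0 0 0 0 0 0 220;0 0 0 0 0 0 220", grip_force=15)

```text
time_s: 3.17
ee_pos: [0.5324, 0.1078, 0.0214]
eef_rot: [-3.142, 0.001, 3.135]
force: [-1.4, -1.5, 6.8]
grip_width: 0.0248
grip_force: 15.0
```

Request:
carry_out(motion="0 0 0.005 0 0 0 220;0 0 0.01 0 0 0 220;0 0 0.02 0 0 0 220;0 0 0.025 0 0 0 220;0 0 0.025 0 0 0 220;0 0 0.02 0 0 0 220;0 0 0.015 0 0 0 220;0 0 0.01 0 0 0 220;0 0 0 0 0 0 220;0 0 0 0 0 0 220")

```text
time_s: 4.0
ee_pos: [0.5318, 0.108, 0.1505]
eef_rot: [3.141, 0.0, 3.135]
force: [-0.1, -0.6, -0.7]
grip_width: 0.0246
grip_force: 15.0
```

Run:
```python
from h import *
np.set_printoptions(precision=4,suppress=True)
o=ctrl.get_obs(); print(o['ee_pos'],o['eef_rot'],o['grip_width'],o['grip_force'],o['force'])
v,u=np.mgrid[0:400,0:640]; uv=np.c_[u.ravel(),v.ravel()]
c=cam('side'); save(c,'s2.png'); P=pts(c,uv); r=np.array(c['range_z']).ravel()
hsv=cv2.cvtColor(c['pixels'],cv2.COLOR_RGB2HSV).reshape(-1,3)
m=(hsv[:,0]<16)&(hsv[:,1]>130)&(r>0)&(abs(P[:,0]-.53)<.09)&(abs(P[:,1]-.11)<.05)
q=P[m]; print(len(q))
for lo in np.arange(.46,.60,.01):
    s=q[(q[:,0]>=lo)&(q[:,0]<lo+.01)]
    if len(s)>2: print(lo.round(2),len(s),s[:,1].mean().round(4),s[:,2].min().round(4),s[:,2].max().round(4))
cv2.imwrite('pics/s2c.png',cv2.resize(c['pixels'][130:330,220:440,::-1],None,fx=3,fy=3)[:600])
```

```text
[0.5318 0.108  0.1505] [3.1415 0.0004 3.1347] 0.024594221611149582 14.997617304325104 [-0.1139 -0.625  -0.7499]
222
0.48 16 0.1002 0.1529 0.1707
0.49 50 0.1005 0.1529 0.3463
0.5 20 0.102 0.1513 0.2655
0.54 22 0.0952 0.1503 0.3474
0.55 49 0.0991 0.1489 0.3477
0.56 38 0.0995 0.152 0.3472
0.57 25 0.0995 0.1515 0.1687
```

View pics/s2c.png

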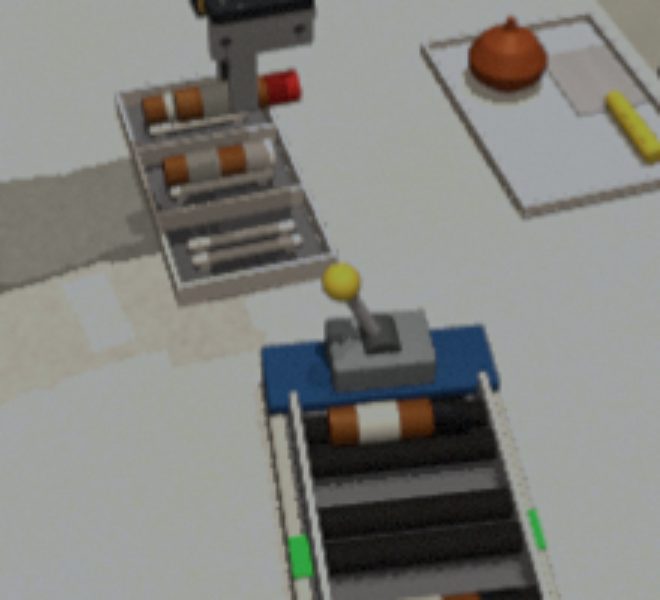

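The vial hangs level in the grip (crop px 145–295, y 95), the pocket is empty, and the neighbours are undisturbed. I'll carry it over high, above the lever.

Request:
carry_out(motion="0 -0.005 0.025 0 0 0 220;0.002 -0.015 0.025 0 0 0 220;0.002 -0.025 0 0 0 -1 220;0.002 -0.025 0 0 0 -1 220;0.002 -0.025 0 0 0 -1 220;0.002 -0.025 0 0 0 -1 220;0.002 -0.025 0 0 0 -1 220;0.002 -0.025 0 0 0 -1 220;0.002 -0.025 0 0 0 -1 220;0.002 -0.025 0 0 0 -1 220;0.002 -0.025 0 0 0 -1 220;0.003 -0.025 0 0 0 0 220;0.003 -0.025 0 0 0 0 220;0.002 -0.016 0 0 0 0 220;0.001 -0.01 0 0 0 0 220;0 0 0 0 0 0 220;0 0 0 0 0 0 220")

```text
time_s: 5.47
ee_pos: [0.5608, -0.2125, 0.1999]
eef_rot: [3.141, -0.001, 2.977]
force: [0.1, 0.1, -0.3]
grip_width: 0.0246
grip_force: 15.0
```

Run:
```python
from h import *
np.set_printoptions(precision=4,suppress=True)
o=ctrl.get_obs(); print(o['ee_pos'],o['eef_rot'],o['grip_width'],o['qpos'])
v,u=np.mgrid[0:400,0:640]; uv=np.c_[u.ravel(),v.ravel()]
c=cam('wrist'); save(c,'w2.png'); P=pts(c,uv); r=np.array(c['range_z']).ravel()
hsv=cv2.cvtColor(c['pixels'],cv2.COLOR_RGB2HSV)
k,l,s,ce=cv2.connectedComponentsWithStats(cv2.inRange(hsv,(45,120,80),(80,255,255)))
for i in range(1,k):
    if s[i,4]>15: print('green',s[i],plane(c,ce[i],.031))
k,l,s,ce=cv2.connectedComponentsWithStats(cv2.inRange(hsv,(22,130,100),(34,255,255)))
for i in range(1,k):
    if s[i,4]>15: print('yel',s[i],np.median(P[(l==i).ravel()&(r>0)],0))
for nm,xy in(('b1',(.547,-.287)),('b2',(.572,-.139))):
    d=P[:,:2]-xy; w=np.radians(-9.3); a=d@[np.cos(w),np.sin(w)]; b=d@[-np.sin(w),np.cos(w)]
    q=P[(r>0)&(abs(a)<.056)&(abs(b)<.022)&(P[:,2]>.063)&(P[:,2]<.09)]
    print(nm,len(q),q[:,2].max(),cv2.minAreaRect(q[:,:2].astype(np.float32)))
```

```text
[ 0.5608 -0.2125  0.1999] [ 3.1411 -0.0009  2.9774] 0.024629560657243563 [-0.4234  0.4159  1.3775  0.0002  1.3491 -1.8301]
green [308 112  27  12 319] [[ 0.485  -0.2012  0.031 ]]
green [318 131   6  43 257] [[ 0.5234 -0.2079  0.031 ]]
yel [472 161  28  28 615] [ 0.5516 -0.0682  0.132 ]
b1 1893 0.07835418410029366 ((0.5450431704521179, -0.2868589460849762), (0.02548816055059433, 0.09054860472679138), 80.75507354736328)
b2 1803 0.07798209603005146 ((0.569037675857544, -0.13958176970481873), (0.02430560812354088, 0.09026291966438293), 80.11140441894531)
```

View pics/w2.png

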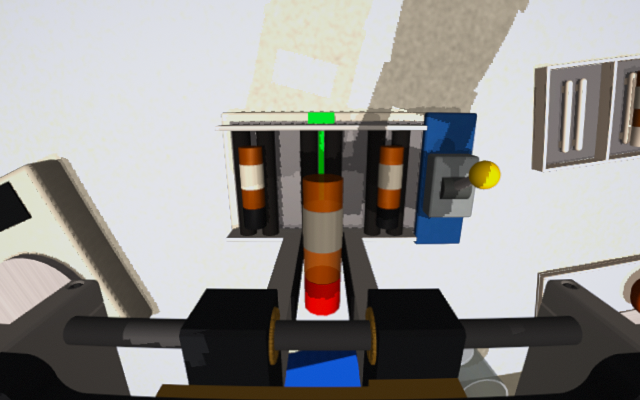

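The wrist view shows the held vial in line with the green strip at px (321,150). The empty groove's centre measures (0.557, -0.213) with yaw about -9.5°. The tabs and the neighbouring vials agree, so I'll descend.

Request:
carry_out(motion="-0.003 -0.001 -0.01 0 0 0 220;0 0 -0.02 0 0 0 220;0 0 -0.025 0 0 0 220;0 0 -0.025 0 0 0 220;0 0 -0.02 0 0 0 220;0 0 -0.015 0 0 0 220;0 0 -0.01 0 0 0 220;0 0 -0.008 0 0 0 220;0 0 -0.004 0 0 0 220;0 0 0 0 0 0 220;0 0 0 0 0 0 220")

```text
time_s: 6.43
ee_pos: [0.5582, -0.214, 0.064]
eef_rot: [-3.141, 0.001, 2.978]
force: [0.6, -0.6, -0.2]
grip_width: 0.0244
grip_force: 15.0
```

Request:
carry_out(motion="0 0 -0.002 0 0 0 220;0 0 -0.001 0 0 0 220;0 0 -0.001 0 0 0 220;0 0 0 0 0 0 220;0 0 0 0 0 0 220")

```text
time_s: 6.85
ee_pos: [0.5579, -0.2141, 0.0596]
eef_rot: [-3.142, 0.0, 2.978]
force: [0.5, -0.2, -0.4]
grip_width: 0.0244
grip_force: 15.0
```

Request:
carry_out(motion="0 0 -0.001 0 0 0 220;0 0 0 0 0 0 220;0 0 0 0 0 0 220")

```text
time_s: 7.1
ee_pos: [0.5581, -0.214, 0.0593]
eef_rot: [3.142, 0.001, 2.978]
force: [-1.8, 2.9, 8.4]
grip_width: 0.0245
grip_force: 15.0
```

Contact: the force is 8 N upward, so the vial is seated. I'll release slowly and then rise.

Request:
carry_out(motion="0 0 0 0 0 0 185;0 0 0 0 0 0 180;0 0 0 0 0 0 170;0 0 0 0 0 0 160;0 0 0 0 0 0 150;0 0 0 0 0 0 150;0 0 0 0 0 0 150;0 0 0.005 0 0 0 150;0 0 0.015 0 0 0 150;0 0 0.025 0 0 0 150;0 0 0.03 0 0 0 150;0 0 0.03 0 0 0 150;0 0 0.03 0 0 0 150;0 0 0.015 0 0 0 150;0 0 0 0 0 0 150;0 0 0 0 0 0 150")

```text
time_s: 8.43
ee_pos: [0.5579, -0.2141, 0.2087]
eef_rot: [-3.141, 0.001, 2.978]
force: [0.3, -0.5, -1.5]
grip_width: 0.0388
grip_force: 0.0
```

Run:
```python
from h import *
np.set_printoptions(precision=4,suppress=True)
o=ctrl.get_obs(); print(o['ee_pos'],o['eef_rot'],o['grip_width'])
v,u=np.mgrid[0:400,0:640]; uv=np.c_[u.ravel(),v.ravel()]
c=cam('wrist'); P=pts(c,uv); r=np.array(c['range_z']).ravel()
save(c,'w3.png')
for nm,xy in(('b1',(.545,-.287)),('red',(.557,-.2132)),('b2',(.569,-.139))):
    d=P[:,:2]-xy; w=np.radians(-9.5); a=d@[np.cos(w),np.sin(w)]; b=d@[-np.sin(w),np.cos(w)]
    q=P[(r>0)&(abs(a)<.056)&(abs(b)<.022)&(P[:,2]>.063)&(P[:,2]<.09)]
    print(nm,len(q),q[:,2].max(),cv2.minAreaRect(q[:,:2].astype(np.float32)))
hsv=cv2.cvtColor(c['pixels'],cv2.COLOR_RGB2HSV)
k,l,s,ce=cv2.connectedComponentsWithStats(cv2.inRange(hsv,(22,130,100),(34,255,255)))
for i in range(1,k):
    if s[i,4]>15: Q=P[(l==i).ravel()&(r>0)];print('yel',s[i],np.median(Q,0),Q.min(0),Q.max(0))
```

```text
[ 0.5579 -0.2141  0.2087] [-3.1413  0.001   2.9776] 0.03881496273582873
b1 1806 0.07760742168421475 ((0.545033872127533, -0.28667718172073364), (0.02496226131916046, 0.09044145047664642), 81.19251251220703)
red 1759 0.07730870690891545 ((0.5567437410354614, -0.21263635158538818), (0.024716056883335114, 0.08997499197721481), 80.07514190673828)
b2 1705 0.077759875872774 ((0.5687819123268127, -0.13964644074440002), (0.023704297840595245, 0.09026221185922623), 80.66165161132812)
yel [470 162  27  27 567] [ 0.5513 -0.0682  0.1317] [ 0.5414 -0.0773  0.1229] [ 0.5651 -0.0559  0.1366]
```

View pics/w3.png

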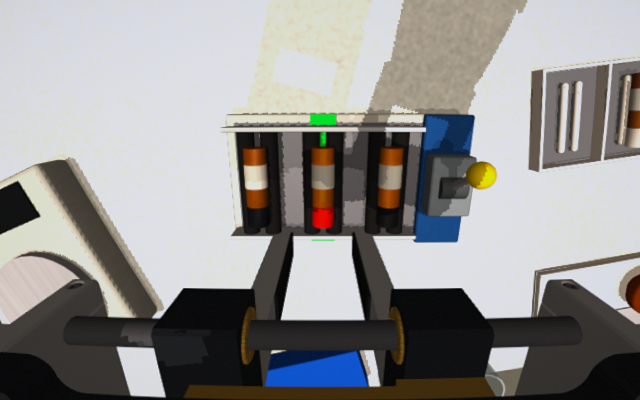

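The vial is released and seated in the lit groove at px (323,187), within 1 mm and parallel. The lever knob is at px (481,175), about (0.551, -0.068, 0.127). I'll shut the fingers and go to its -x side.

Request:
carry_out(motion="-0.008 0.02 0 0 0 0 255;-0.008 0.022 0 0 0 0 255;-0.008 0.022 0 0 0 0 255;-0.008 0.022 0 0 0 0 255;-0.008 0.022 0 0 0 0 255;-0.008 0.022 0 0 0 0 255;-0.008 0.02 0 0 0 0 255;0 0.006 -0.01 0 0 0 255;0 0 -0.025 0 0 0 255;0 0 -0.025 0 0 0 255;0 0 -0.025 0 0 0 255;0 0 -0.015 0 0 0 255;0 0 0 0 0 0 255;0 0 0 0 0 0 255")

```text
time_s: 9.65
ee_pos: [0.5013, -0.0582, 0.1072]
eef_rot: [3.142, -0.003, 2.977]
force: [0.9, 0.3, 0.3]
grip_width: -0.0
grip_force: 0.0
```

Request:
carry_out(motion="0.01 -0.0017 0 0 0 0 255;0.01 -0.0017 0 0 0 0 255;0.01 -0.0017 0 0 0 0 255;0.01 -0.0017 0 0 0 0 255;0.01 -0.0017 0 0 0 0 255;0.01 -0.0017 0 0 0 0 255;0.01 -0.0017 0 0 0 0 255;0.006 -0.001 0 0 0 0 255;0.006 -0.001 0 0 0 0 255;0 0 0 0 0 0 255;0 0 0 0 0 0 255")

```text
time_s: 10.57
ee_pos: [0.5839, -0.072, 0.1086]
eef_rot: [-3.142, 0.0, 2.978]
force: [-0.4, -0.0, 0.3]
grip_width: 0.0003
grip_force: 0.0
```

Request:
carry_out(motion="0.004 -0.0007 0 0 0 0 255;0.004 -0.0007 0 0 0 0 255;0 0 0 0 0 0 255;0 0 0 0 0 0 255")

```text
time_s: 10.9
ee_pos: [0.5905, -0.073, 0.1084]
eef_rot: [-3.142, -0.004, 2.978]
force: [-14.5, 1.7, 6.4]
grip_width: 0.0007
grip_force: 7.2
```

```bash
cat > tip.py <<'E'
from h import *
np.set_printoptions(precision=4,suppress=True)
v,u=np.mgrid[0:400,0:640]; uv=np.c_[u.ravel(),v.ravel()]
for n in('wrist','side','scene'):
    c=cam(n); P=pts(c,uv); r=np.array(c['range_z']).ravel()
    m=cv2.inRange(cv2.cvtColor(c['pixels'],cv2.COLOR_RGB2HSV),(22,130,80),(34,255,255)).ravel()>0
    Q=P[m&(r>0)&(P[:,2]>.09)&(P[:,2]<.16)&(abs(P[:,0]-.58)<.08)&(abs(P[:,1]+.07)<.05)]
    if len(Q): t=np.median(Q,0); print(n,len(Q),t,'s',(t[:2]-[.581,-.0708])@[.986,-.165])
E
python3 tip.py
```

```text
side 66 [ 0.6104 -0.0839  0.1257] s 0.031132700494477722
scene 67 [ 0.6185 -0.0672  0.1269] s 0.03635415982849015
```

The tip is at s of about +31 mm and the force has risen, so the lever is at its stop. I'll back off and retreat upward.

Request:
carry_out(motion="0 0 0 0 0 0 255;0 0 0 0 0 0 255;-0.008 0.0013 0 0 0 0 255;-0.02 0.0033 0 0 0 0 255;-0.02 0.0033 0 0 0 0 255;-0.01 0.002 0.02 0 0 0 255;0 0 0.03 0 0 0 255;0 0 0.03 0 0 0 255;0 0 0.03 0 0 0 255;0 0 0 0 0 0 255;0 0 0 0 0 0 255;0 0 0 0 0 0 255")

```text
time_s: 12.05
ee_pos: [0.5337, -0.0634, 0.2178]
eef_rot: [3.142, -0.001, 2.978]
force: [0.8, -0.5, -0.2]
grip_width: 0.0008
grip_force: 0.0
```

```bash
python3 tip.py
python3 - <<'E'
from h import *
o=ctrl.get_obs(); print(o['time_s'],o['ee_pos'],o['force'])
c=cam('side'); cv2.imwrite('pics/s4.png',cv2.resize(c['pixels'][130:380,240:440,::-1],None,fx=2.4,fy=2.4))
E
```

```text
side 113 [ 0.6095 -0.0815  0.1283] s 0.02988383882311577
scene 77 [ 0.6176 -0.0676  0.1292] s 0.03552278654507133
12.2 [ 0.53353297 -0.06337526  0.21726173] [0.27208227 0.05644374 0.2512612 ]
```

View pics/s4.png

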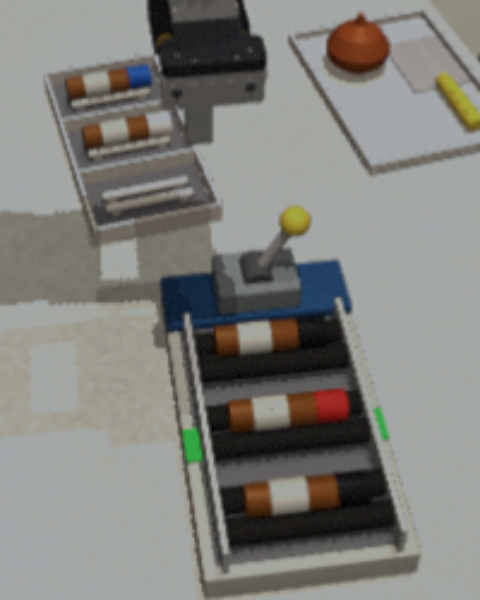

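The side view shows the red vial in the lit groove at px (290,408), the knob over on +x at px (295,220), and the arm clear. The tip travelled about 58 mm of 62, and a steady 14 N at the end marks the stop. I'm handing in.

```bash
python3 -c "
from station import ctrl
print(ctrl.hand_in())"
```

```text
the job is handed in; nothing more can be done
None
```

The red-capped vial lies released in the green-lit groove, the switch lever is pushed over to its far side, the other vials look undisturbed, and the job is handed in at about 12 s; the hand-in returned no verdict.

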